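# Set the sprung mic stand to its height mark and shut the cam lever

## Robot

A 6-joint arm with a two-finger parallel gripper is mounted at the origin on the work surface. World frame = base frame: x ahead of the robot, y to its left, z up, the work surface at z = 0. Lengths are in mm, angles in rad, forces in N, time in s.
With the tool pointing down it reaches from about 350 to 875 mm from the base axis. Payload 4.2 kg.
Tool frame: the origin (TCP) lies on the mounting face of the last link; the fingertips stand 173 mm ahead of it and the grasp point (between the pads) lies grip_point_offset ahead of it (grip_point_offset is the distance from the TCP to the grasp point, in mm); z points along the fingers, y is the line along which they close (so a half turn about z gives the same grasp; the last joint's range is limited). The gripper opens to 85 mm and grips with 20 to 120 N. Pads are 22 mm wide; open, the fingers measure 114 mm over their backs; the gripper's body (76 mm by 85 mm) begins 54 mm behind the grasp point. The pads swing forward as they close: fully open they stand 13 mm farther back than shut.
Start: joints at [1.42, 0.385, 0.008, 0, -1.194, -0.259], TCP at [248.983, 573.243, 404.712] pointing down, gripper open.
Joint ranges: [-3.14, 3.14], [-1.21, 2.06], [-1.07, 1.41], [-3.16, 2.05], [-2.99, -0.16], [-3.1, 3.1]. Speed limits (rad/s): [2.79, 2.79, 3.14, 3.14, 3.14, 3.14].

## Interface

Orientations are given as a unit quaternion [x, y, z, w].
In Python, from bench import read_state, get_image, job_done, recognise, place_of, grip_point_offset gives the robot as it stands. The module is installed in compiled form; this text tells all that it offers.
- The arm moves only by the tool carry_out, never from a script. Its arguments are lists of equal length, an entry for each row: "slide": the shift along the tool's x, y, z in m, a list of three; "roll": the turn about the tool's z in degrees; "claw": the finger opening in m, from 0 to 0.0854. A call has 1 to 8 rows; each row is the pose to reach, as a shift and turn from the pose commanded when the call began, along the tool's axes at that moment; what a row does not reach only later rows make up. A row lasts 1/8 s, in which the tool goes at most 62.5 mm and 10.7 degrees, less where a joint would pass 70% of its speed; a pose out of reach is approached as far as the arm can. A call with a gripper value outside its range is refused whole. The fingers move at their own pace and stop on an object; the grip force is fixed at half the most. Time passes only in rows, so rows that repeat a pose let the fingers close. It gives the time, the measured TCP pose, the force, the opening and the grip force at its end, in the units of the state.
- read_state(): the state, without advancing time (a new reading comes with each control period).
- get_image(name): name is "scene" or "top" or "wrist"; returns a dict with "img" (420x560x3 uint8, red, green, blue), "z_map" (420x560 float32, mm along the optical axis (not along the pixel's ray), 0 where there is no reading), "mtx" (3x3 intrinsics, pixels), "world_from_camera" (4x4, takes a point from camera to world coordinates); the wrist camera has in their place "T_tool_cam" (4x4, takes a point from camera to tool coordinates, whose origin is the TCP and whose axes are the flange's). Camera axes: x right, y up, looking along -z (the intrinsics and any distortion apply to the point x, -y, -z); pixel columns grow to the right and rows downward; lengths in mm; the calibration is good to about 2 mm. A picture is of the moment at which its call begins: read the wrist's pose just before it.
- job_done(): hands the job in; it is judged then, once.
Trained networks look in a picture, given as the dict that the camera call returned (one of the last four; its "shot" number tells which), for a name from the list of things; names that differ only in an ending like _2 or _b are one class to them, and where a whole thing is asked for, a point or a joint stands for the part that bears it (a point fixed in the world has none). Each returns a list of dicts, best first, with "conf" (0 to 1); they miss things now and then, are a little off and sometimes report something else, mostly with a low value. They report only what shows in the picture. A call takes as long as a camera call. They do not tell look-alikes from the thing itself.
- recognise(picture, thing): "at" ([column, row] in pixels, amid what is visible of it).
- place_of(picture, thing): "at" ([column, row] in pixels: a listed point, or the origin of a listed thing).
The state is a dict: "clock": time; "joints": joint angles; "joint_vel": joint speeds; "joint_efforts": joint torques, N m; "position": TCP position; "ee_rot": TCP orientation; "contact_force": force on the tool from outside, world axes, zero at the start; "wrist_torque": the same for the moment, N m; "gripper_width": finger opening in mm; "grasp_force": force on a finger pad.
Only numpy, scipy, OpenCV 4.12 (cv2) and the standard library are available. Lean on these libraries where they do the work, as an engineer would, in place of code of your own. Each camera call takes 0.05 s, during which the arm holds its last target. There are 200 camera calls.

## Task

Get the empty desk microphone stand ready for its microphone: with its cam lever still open, press the sprung upper tube down until the lower rim of the clamp collar is level with the top edge of the black mark on the leg, then, holding it there, squeeze the cam lever fully shut against the collar. The counter-spring is still loaded, so finish with the collar and the shut lever firmly gripped and the rim still at the mark; do not shut the lever anywhere else, and leave the other things on the desk where they are.

Things in the scene. Friction and masses are not known exactly. Their poses are not given: they have to be found in the camera images.
- stand: Desk microphone stand: dark round cast base 140 mm across, 20 mm high at the edge, 30 mm at the centre, from which a steel leg 16 mm in diameter rises upright. The base is heavy and does not move. Origin at the centre of the underside, z up along the leg; x and y axes parallel to the collar's.
- collar: Black clamp collar, 34 mm in diameter, 36 mm tall, at the lower end of the sliding upper tube. Origin on the leg's axis at the collar's LOWER RIM, z up. The cam lever is on its -x side (pin ears on -x, -y); the +x side is the plain round back, 17 mm from the axis. Tube, collar and lever slide on the leg as one unit and cannot turn on it.
- stud_tip (a point): Tip of the thin brass screw stud on top of the sliding upper tube (steel, 23 mm in diameter, black cap), on the axis, 73 mm above the collar's rim. A counter-spring pushes the unit up with about 3 N net, so it stands at its upper stop (rim 160 mm above the desk) and returns there when let go; it can be pushed down 42 mm.
- lever_arm (a joint): Angle of the cam lever, rad: 0 fully shut (arm flat along the collar's -x side, pointing to +y), 0.85 fully open; found 0.55 to 0.7 open. It swings level about an upright pin at x -19, y -25 mm in the collar's frame; opening swings its free end out to -x. It is stiff and stays where left: a push of 12 to 17 N on its thumb roll moves it, under 11 N does not.
- thumb_roll (a point): Flat aluminium arm of the cam lever, 36 mm tall, 30 mm from pin to thumb roll: the upright rolled lip at its free end, 8 mm thick, 40 mm tall. This point is the roll's centre, 21 mm above the rim. Back of collar to outside of roll: 58 to 62 mm as found, 43.5 mm shut, so the middle of a grasp across them moves 7 to 9 mm to the collar's +x as it shuts.
- mark: The length mark: a black shrink-sleeve band 6 mm tall and under 1 mm thick round the leg, below the collar. Origin on the leg's axis at the band's TOP EDGE. Its height differs from one stand to the next, 12 to 36 mm below the collar's rim as found. The collar passes freely over it.
- meter: Bystander: silver standing-wave meter box, 75 x 115 x 66 mm, origin at the centre of its underside.
- resistor: Bystander: white ceramic power resistor, 75 x 19 x 19 mm, origin at the centre of its underside.
- enclosure: Bystander: grey aluminium project enclosure, 120 x 80 x 41 mm, origin at the centre of its underside.
- battery: Bystander: red battery pack, 95 x 52 x 26 mm, origin at the centre of its underside.
Things that resemble listed ones, but are neither listed nor needed, are in the scene too. Leave any green look-alike of the stand alone.

How it is judged:
By the outcome, as a careful person would: the job done as asked, in the order asked, and still so for the second after the job is handed in, while the arm keeps its last pose, push and grip.
It also fails if it takes over 35 s, if anything falls off the work surface, if the arm or the gripper's body presses on something with over 40 N, if the wrist force passes 120 N, or if a joint passes its speed limit or range.

## Working session

There is one attempt and no reset: what is moved stays moved. The work goes in short steps, Python scripts to look and compute and a tool call to move; the robot and the scene stay as the last step left them, time stands still between calls to the robot, and variables do not carry over. Pictures are saved under pics/ and viewed, at most 11 in all, crops included, and the job is handed in when it is done.

Besides the shell and the picture viewer there is one more tool, called after "Emit:" as name(argument=value, ...), one argument or row to a line, values as JSON. carry_out: Moves the arm, as the interface text tells. Its arguments: {"type":"object","properties":{"slide":{"type":"array"},"roll":{"type":"array"},"claw":{"type":"array"}},"required":["slide","roll","claw"]}

```bash
mkdir -p pics; cat > h.py <<'E'
import numpy as np, cv2
from scipy.spatial.transform import Rotation as R
from bench import *
def T_tool():
    s=read_state(); T=np.eye(4); T[:3,:3]=R.from_quat(s["ee_rot"]).as_matrix(); T[:3,3]=s["position"]; return T
def shot(name):
    T=T_tool(); p=get_image(name)
    p["W"]=np.array(p["world_from_camera"]) if name!="wrist" else T@np.array(p["T_tool_cam"])
    return p
def ray(p,uv):
    K=np.array(p["mtx"]); d=np.array([(uv[0]-K[0,2])/K[0,0],-(uv[1]-K[1,2])/K[1,1],-1.])
    return p["W"][:3,3], p["W"][:3,:3]@d   # point = o + depth*d
def pt(p,uv,z=None):
    o,d=ray(p,uv)
    if z is None: z=p["z_map"][int(round(uv[1])),int(round(uv[0]))]
    return o+z*d
def cloud(p):
    K=np.array(p["mtx"]); h,w=p["z_map"].shape; v,u=np.mgrid[:h,:w]; z=p["z_map"]
    c=np.stack([(u-K[0,2])/K[0,0]*z,-(v-K[1,2])/K[1,1]*z,-z],-1)
    return c@p["W"][:3,:3].T+p["W"][:3,3]
def proj(p,X):
    c=p["W"][:3,:3].T@(np.array(X)-p["W"][:3,3]); K=np.array(p["mtx"])
    return K[0,0]*c[0]/-c[2]+K[0,2],K[1,1]*-c[1]/-c[2]+K[1,2]
def save(p,f): cv2.imwrite(f,cv2.cvtColor(p["img"],cv2.COLOR_RGB2BGR))
E
cat > a.py <<'E'
from h import *
np.set_printoptions(precision=1,suppress=True)
print(grip_point_offset, read_state())
for n in ["scene","top"]:
    p=shot(n); save(p,f"pics/{n}0.png"); print(n,[k for k in p],p["W"][:3,3])
    for t in ["stand","collar","stud_tip","thumb_roll","mark","meter","resistor","enclosure","battery"]:
        for r in place_of(p,t)[:3]: print(t,np.array(r["at"]),round(r["conf"],2),pt(p,r["at"]))
E
python3 a.py
```

```text
154.70000000000002 {'clock': 0.0, 'joints': array([ 1.4,  0.4,  0. , -0. , -1.2, -0.3]), 'joint_vel': array([-0.,  0., -0.,  0., -0.,  0.]), 'joint_efforts': array([  0. , -39.2,  18.8,   4.2,  -0. ,  -0. ]), 'position': array([248.9, 573.1, 403.6]), 'ee_rot': array([ 1. , -0.2, -0. ,  0. ]), 'contact_force': array([0.1, 0.2, 0.1]), 'wrist_torque': array([-0.,  0., -0.]), 'grasp_force': 0.0, 'gripper_width': 85.86373303173644}
scene ['img', 'z_map', 'mtx', 'world_from_camera', 'shot', 'W'] [ 869.7 -541.9  675.2]
stand [124.1 279.9] 0.88 [ 316.1 -207.9   20.2]
stand [327.2 333.5] 0.76 [ 724.3 -128.4   24.1]
stand [225.7 318.8] 0.62 [ 550.4 -189.2   25. ]
collar [108.8 222.5] 0.87 [ 327.3 -203.3  175.8]
collar [313.3 184.5] 0.82 [594.6  71.6 172.7]
collar [330.7 274.8] 0.56 [ 720.8 -129.4  178.3]
stud_tip [314.6 155.1] 0.97 [588.8  84.2 231.8]
stud_tip [336.6 244.4] 0.88 [ 720.5 -116.1  231.6]
stud_tip [207.9 229.5] 0.73 [ 534.2 -179.5  231. ]
thumb_roll [349.6 272.2] 0.67 [ 745.5 -115.8  184. ]
thumb_roll [109.3 220.9] 0.53 [ 328.2 -201.9  178.9]
thumb_roll [225.2 258.5] 0.52 [ 563.9 
[... 504 characters left out ...]
[573.   80.4 199.2]
collar [335.7 138.9] 0.92 [ 705.9 -108.7  210.1]
collar [364.5 212.5] 0.9 [ 532.1 -167.4  219.9]
collar [371.5 312.2] 0.85 [ 302.4 -180.   196.1]
stud_tip [250.2 191.8] 0.83 [584.3  91.3 235.5]
stud_tip [368.7 212.5] 0.82 [ 531.  -173.8  234.8]
stud_tip [337.9 131.7] 0.67 [ 717.6 -111.3  230.4]
thumb_roll [249.9 174.6] 0.64 [659.3 106.2  -1.4]
thumb_roll [331.9 124.6] 0.59 [ 796.8 -130.2   -1.1]
thumb_roll [365.3 201.9] 0.4 [ 558.  -174.8  198.2]
meter [224.2 268.7] 0.62 [402.  174.5  67.6]
meter [262.9 142.9] 0.52 [742.3  66.5  27.6]
meter [217.2 155.9] 0.21 [710.6 194.5  19.6]
resistor [216.2 155.5] 0.74 [712.5 197.8  16. ]
battery [260.7 140.5] 0.56 [749.7  72.5  25.2]
```

View pics/scene0.png

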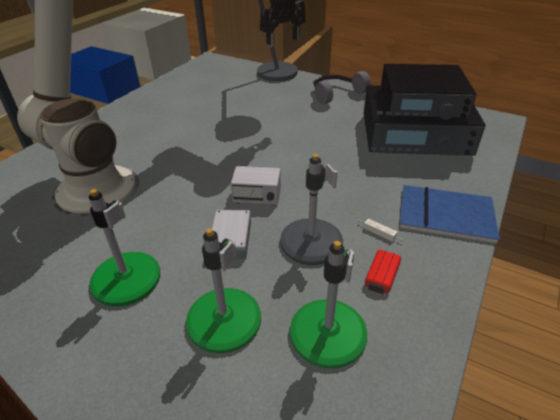

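View pics/top0.png

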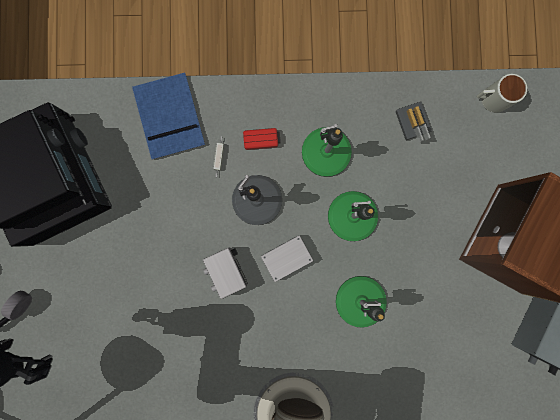

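The dark stand is the target, with its base at about (283,205) in the top view. The three green stands are look-alikes. The lever points up and left of the collar at about (242,183).

```bash
cat > b.py <<'E'
from h import *
np.set_printoptions(precision=2,suppress=True)
ps=[shot(n) for n in ["scene","top"]]
uv={"stud":[(314.6,155.1),(250.2,191.8)]}
# triangulate
def tri(prs):
    A=np.zeros((3,3));b=np.zeros(3)
    for p,u in prs:
        o,d=ray(p,u); d=d/np.linalg.norm(d); M=np.eye(3)-np.outer(d,d); A+=M;b+=M@o
    X=np.linalg.solve(A,b); return X,[np.hypot(*(np.array(proj(p,X))-u)) for p,u in prs]
print("stud",tri([(ps[i],uv["stud"][i]) for i in (0,1)]))
for p in ps:
    c=cloud(p); m=(np.hypot(c[...,0]-584,c[...,1]-90)<110)&(p["z_map"]>0)
    for lo,hi in [(13,28),(60,120),(165,201),(205,231)]:
        q=c[m&(c[...,2]>lo)&(c[...,2]<hi)]; print(lo,len(q),q.mean(0) if len(q) else "",q.min(0) if len(q) else "",q.max(0) if len(q) else "")
p=shot("wrist"); print(p["T_tool_cam"],p["mtx"]); print(T_tool())
s=ps[0]; cv2.imwrite("pics/crop1.png",cv2.cvtColor(cv2.resize(s["img"][140:250,270:360],None,fx=5,fy=5,interpolation=cv2.INTER_CUBIC),cv2.COLOR_RGB2BGR))
E
python3 b.py
```

```text
stud (array([585.31,  91.87, 226.33]), [np.float64(0.007090803639497793), np.float64(0.005987206262924792)])
13 1645 [591.06  76.4   17.92] [526.6   16.71  13.04] [654.45 149.35  27.86]
60 165 [592.59  80.24  90.45] [582.58  75.57  61.07] [598.75  89.84 119.91]
165 519 [603.9   87.85 184.14] [573.61  66.56 165.11] [631.98 118.19 200.91]
205 148 [592.86  80.17 218.3 ] [579.53  73.32 205.04] [602.26  91.19 230.8 ]
13 1546 [581.6   83.96  20.32] [518.46  20.    13.03] [655.61 156.64  27.88]
60 1 [579.72  84.04  77.2 ] [579.72  84.04  77.2 ] [579.72  84.04  77.2 ]
165 205 [592.22  99.25 191.98] [570.42  70.89 166.06] [627.79 122.47 200.99]
205 69 [586.12  87.11 223.17] [575.96  76.7  206.14] [626.93  99.75 230.67]
[[-0.    0.95  0.31 80.12]
 [ 1.    0.   -0.    0.41]
 [-0.    0.31 -0.95 30.39]
 [ 0.    0.    0.    1.  ]] [[315.14   0.   281.05]
 [  0.   315.14 205.01]
 [  0.     0.     1.  ]]
[[  0.92  -0.4    0.   249.  ]
 [ -0.4   -0.92   0.   573.23]
 [  0.    -0.    -1.   404.73]
 [  0.     0.     0.     1.  ]]
```

View pics/crop1.png

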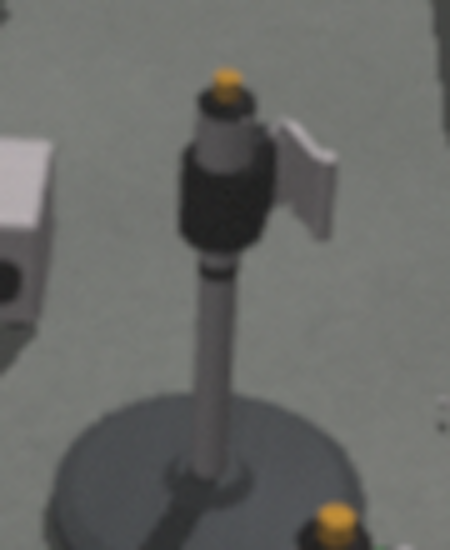

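The mark is clear in the scene crop, a black band at rows 262–277, just below the collar. The lever plate sticks out to the right. Next I'll move in for a wrist-camera view from the side of the collar's back.

Emit:
carry_out(
  slide=[
    [0.052, 0.049, 0],
    [0.104, 0.098, 0],
    [0.156, 0.146, 0],
    [0.208, 0.195, 0],
    [0.26, 0.244, 0],
    [0.312, 0.292, 0],
    [0.364, 0.341, 0],
    [0.415, 0.389, 0],
  ],
  roll=[0, 4, 8, 12, 16, 20, 26, 32],
  claw=[0.0854, 0.0854, 0.0854, 0.0854, 0.0854, 0.0854, 0.0854, 0.0854],
)

```text
clock: 2.15
position: [447.7, 112.4, 405.3]
ee_rot: [0.884, -0.467, 0.0, -0.001]
contact_force: [0.5, 0.0, -0.7]
gripper_width: 85.2
grasp_force: 0.0
```

Emit:
carry_out(
  slide=[
    [0, 0, 0.035],
    [0, 0, 0.07],
    [0, 0, 0.07],
  ],
  roll=[0, 0, 0],
  claw=[0.0854, 0.0854, 0.0854],
)

```text
clock: 2.52
position: [446.8, 113.6, 332.9]
ee_rot: [0.885, -0.466, -0.002, 0.003]
contact_force: [-0.1, 0.7, 0.9]
gripper_width: 85.4
grasp_force: 0.0
```

```bash
cat > c.py <<'E'
from h import *
np.set_printoptions(precision=1,suppress=True)
p=shot("wrist"); print(T_tool()[:3]); save(p,"pics/w1.png")
for t in ["collar","stud_tip","thumb_roll","mark","stand"]:
    for r in place_of(p,t)[:2]: print(t,np.array(r["at"]),round(r["conf"],2),pt(p,r["at"]))
E
python3 c.py
```

```text
[[  0.6  -0.8  -0.  447.5]
 [ -0.8  -0.6  -0.  114.3]
 [  0.    0.   -1.  334.7]]
collar [28.  45.4] 0.56 [572.4  80.1 184.5]
mark [289.8 258.5] 0.6 [415.  144.7  65. ]
stand [165.5  76.4] 0.67 [578.9  82.2  29.9]
```

View pics/w1.png

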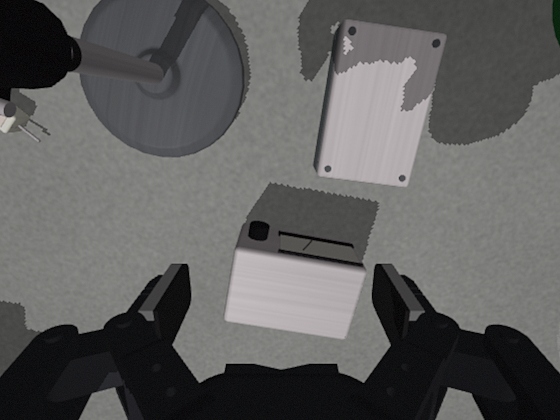

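The leg and base are at the upper left, with the collar at about (30,45) and cut off by the image edge. I'll shift along tool x to centre them better.

Emit:
carry_out(
  slide=[
    [0.03, 0, -0.01],
    [0.06, 0, -0.02],
    [0.065, -0.005, -0.02],
    [0.065, -0.005, -0.02],
  ],
  roll=[0, 0, 0, 0],
  claw=[0.0854, 0.0854, 0.0854, 0.0854],
)

```text
clock: 3.32
position: [488.5, 63.8, 354.8]
ee_rot: [0.885, -0.466, 0.0, -0.0]
contact_force: [-0.0, -1.5, 0.5]
gripper_width: 85.2
grasp_force: 0.0
```

```bash
sed -i 's/w1.png/w2.png/' c.py; cat >> c.py <<'E'
im=cv2.cvtColor(p["img"],cv2.COLOR_RGB2BGR)
cv2.imwrite("pics/w2c.png",cv2.resize(im[60:320,0:260],None,fx=2.3,fy=2.3,interpolation=cv2.INTER_CUBIC))
np.savez("w2.npz",img=p["img"],z=p["z_map"],K=p["mtx"],W=p["W"])
E
python3 c.py
```

```text
[[  0.6  -0.8  -0.  488.1]
 [ -0.8  -0.6   0.   63.9]
 [ -0.    0.   -1.  354.6]]
collar [106.4 183.8] 0.64 [579.4  70.8 186.6]
mark [120.9 180.1] 0.51 [579.   72.6 172.3]
stand [188.2 145.5] 0.72 [583.9  77.   30.8]
```

View pics/w2c.png

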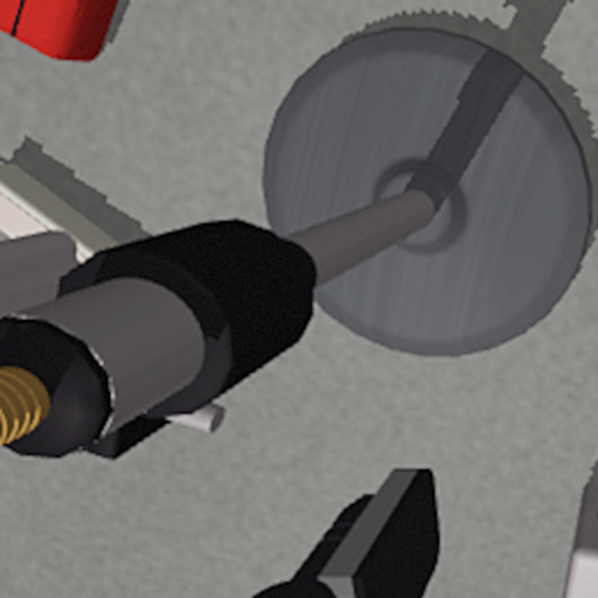

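The collar, upper tube and brass stud are clear in this view, but the rim hides the mark. I'll measure the mark from the scene camera and from the earlier wrist view.

```bash
cat > d.py <<'E'
from h import *
np.set_printoptions(precision=1,suppress=True)
p=shot("scene"); g=p["img"].mean(2).astype(np.float32)
w=p["W"][:3,3]
# base disc centre & axis from depth (z 15-32), circle fit of base edge
for ax in [(587,86)]:
    d=w[:2]-ax; d/=np.linalg.norm(d)
    for z in (160,):
        print("rim front",proj(p,[*(ax+17*d),z]),"axis base",proj(p,[*ax,30]))
    for z in range(110,172,2):
        u,v=proj(p,[*(ax+8*d),z]); 
        print(z,round(u,1),round(v,2),g[int(round(v)),int(round(u))-5:int(round(u))+6])
print(g[180:206,304:318].astype(int))
E
python3 d.py
python3 - <<'E'
import cv2,numpy as np
im=cv2.imread('pics/w1.png').mean(2).astype(int)
print(im[48:62,40:110:2])
E
```

```text
rim front (np.float64(312.55094436460337), np.float64(189.83830485989273)) axis base (np.float64(310.6092751192928), np.float64(231.94671262733482))
110 311.8 206.37 [123.7 117.   99.7  87.3  86.7  85.   80.7  76.7  73.7  88.  112. ]
112 311.8 205.62 [123.7 117.   99.7  87.3  86.7  85.   80.7  76.7  73.7  88.  112. ]
114 311.9 204.88 [124.3 115.3  97.7  88.   87.   83.7  81.   76.7  73.7  87.3 110. ]
116 311.9 204.13 [126.  117.   99.3  87.7  86.7  86.   80.   76.   74.7  85.3 111.7]
118 311.9 203.38 [126.3 120.7 103.7  86.3  86.7  84.3  82.   77.   73.7  83.  109. ]
120 312.0 202.63 [126.3 120.7 103.7  86.3  86.7  84.3  82.   77.   73.7  83.  109. ]
122 312.0 201.87 [126.  123.3 106.7  88.   87.7  85.3  81.7  78.   74.7  79.7 106.3]
124 312.0 201.11 [123.7 122.  106.3  87.   87.7  85.   83.   77.   74.3  78.7 105.7]
126 312.1 200.35 [123.3 122.3 106.3  87.3  86.7  85.7  82.3  78.   75.   80.  105. ]
128 312.1 199.59 [123.3 122.3 106.3  87.3  86.7  85.7  82.3  78.   75.   80.  105. ]
130 312.1 198.83 [125.3 125.  106.3  88.7  85.   86.   82.3  77.   74.7  81.7 104.7]
132 312.2 198.06
[... 3959 characters left out ...]
 69
  67 67 66 68 66 67 68 68 69 72 72]
 [ 9  6 10 11  9  2  9  5  6  9  9  9 11 13  8  5 37 11 15 16 10 62 67 67
  66 68 67 68 66 67 67 67 67 68 70]
 [ 9  7  9 12  6 13  6 10  8 11  8 12  8  6  8  7 38 14 10 11  5 63 65 66
  67 67 69 68 68 68 67 66 68 66 68]
 [ 3  9 11 12 10  5  7  6  6  9 12  5 13 11 10  6 26  6 13  5  1 66 64 65
  65 66 69 66 67 69 68 68 68 67 67]
 [12  6 11  6  4 10  8 11 13  6  9 10  9  5  6 11 18 11 11 10  3 70 66 65
  64 65 66 66 66 67 69 69 68 68 68]
 [13  7 13 11  7 12  6  8 11  7 11  7 14  6  7  4 16 10 10 12  2 66 64 64
  65 64 64 64 65 68 66 66 68 68 69]
 [ 8 10 11  7 12  1 10  7  9  9  3  8 11 11  8 11 15  8 10  8 27 65 62 63
  64 65 65 65 66 65 65 66 67 68 68]]
```

Emit:
carry_out(
  slide=[
    [0, 0, -0.04],
    [0, 0, -0.08],
    [0.009, -0.047, -0.08],
    [0.018, -0.094, -0.08],
    [0.018, -0.094, -0.08],
  ],
  roll=[0, 0, 0, 0, 0],
  claw=[0.0854, 0.0854, 0.0854, 0.0854, 0.0854],
)

```text
clock: 4.3
position: [578.0, 103.4, 432.9]
ee_rot: [0.885, -0.465, -0.001, 0.001]
contact_force: [-0.2, -0.0, -0.3]
gripper_width: 85.3
grasp_force: 0.0
```

```bash
cat > e.py <<'E'
from h import *
np.set_printoptions(precision=1,suppress=True)
p=shot("wrist"); print(T_tool()[:3].round(3)); save(p,"pics/w3.png")
for t in ["collar","stud_tip","thumb_roll","mark","stand"]:
    for r in place_of(p,t)[:2]: print(t,np.array(r["at"]),round(r["conf"],2),pt(p,r["at"]))
c=cloud(p)
for lo,hi in [(13,18),(60,120),(165,204),(226,240)]:
    q=c[(c[...,2]>lo)&(c[...,2]<hi)&(np.hypot(c[...,0]-587,c[...,1]-86)<90)&(p["z_map"]>0)]
    if len(q): print(lo,len(q),q.mean(0),q.min(0),q.max(0))
np.savez("w3.npz",c=c,img=p["img"])
# w1 check
W=np.eye(4);W[:3,:3]=R.from_quat([.885,-.466,-.001,.001]).as_matrix();W[:3,3]=[447.5,114.3,334.7]
q=dict(p);q["W"]=W@np.array(p["T_tool_cam"]); cam=q["W"][:3,3]
for ax in [np.array([587,86]),np.array([585,84])]:
    d=cam[:2]-ax; d/=np.linalg.norm(d)
    print("rim",proj(q,[*(ax+17*d),160]),"base",proj(q,[*ax,30]),[(z,np.round(proj(q,[*(ax+8.5*d),z]),1)) for z in range(134,154,2)])
E
python3 e.py
```

```text
[[  0.6  -0.8  -0.  576.7]
 [ -0.8  -0.6  -0.  102.7]
 [ -0.    0.   -1.  433.3]]
collar [283.8 181.4] 0.82 [594.1  76.6 200.4]
thumb_roll [226.4 177.6] 0.95 [626.5  95.7 200.9]
mark [283.2 184.2] 0.34 [594.3  77.1 206.7]
mark [358.4 277.7] 0.24 [430.4 150.7  63.9]
stand [283.7 151.7] 0.81 [590.9  78.6  43.3]
13 1325 [597.8  62.9  15.8] [518.1  16.4  13. ] [656.5 154.   18. ]
60 109 [591.4  80.5  86.6] [582.6  77.8  61. ] [595.3  87.4 112.5]
165 2495 [601.4  94.4 191.6] [571.2  68.9 165.1] [629.3 119.9 204. ]
226 296 [588.2  85.1 232.6] [582.7  80.6 226.2] [592.9  90.6 235.2]
rim (np.float64(82.90069052332905), np.float64(56.665443097177274)) base (np.float64(157.47722442354484), np.float64(74.19078383495173)) [(134, array([96.7, 59.9])), (136, array([94.4, 59.4])), (138, array([92.1, 58.8])), (140, array([89.7, 58.3])), (142, array([87.3, 57.7])), (144, array([84.8, 57.1])), (146, array([82.2, 56.5])), (148, array([79.5, 55.9])), (150, array([76.8, 55.2])), (152, array([74. , 54.6]))]
rim (np.float64(89.32948682628967), np.float64(55.794502643371715)) base (np.float64(160.85668683195652), np.float64(73.49606457796992)) [(134, array([102.2,  59. ])), (136, array([100. ,  58.4])), (138, array([97.7, 57.9])), (140, array([95.4, 57.3])), (142, array([93. , 56.7])), (144, array([90.6, 56.1])), (146, array([88. , 55.5])), (148, array([85.5, 54.8])), (150, array([82.8, 54.2])), (152, array([80.1, 53.5]))]
```

View pics/w3.png

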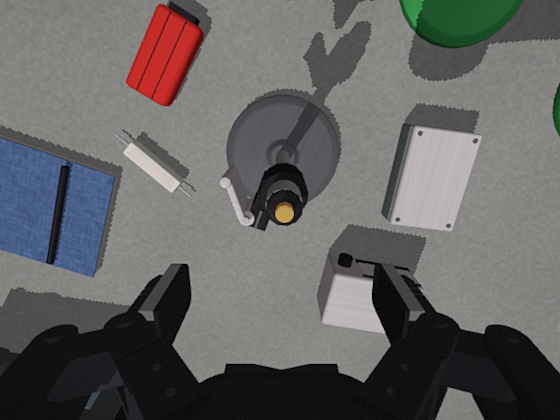

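The view shows the thumb roll at (226,183), the pin at (248,221) and the stud tip at (284,212). I'll use these to work out the collar's yaw.

```bash
cat > f.py <<'E'
from h import *
np.set_printoptions(precision=2,suppress=True)
p=shot("wrist"); T=T_tool()
def at(uv,z):
    o,d=ray(p,uv); return (o+(z-o[2])/d[2]*d)[:2]
s=at((284,212),233); r=at((226,182),201); n=at((248,221),199)
print(s,r,n,np.linalg.norm(r-n),np.linalg.norm(n-s),np.linalg.norm(r-s))
a=np.arctan2(*(n-s)[::-1])-np.arctan2(-25,-19); print("yaw from pin",np.degrees(a))
for th in (.55,.6,.65,.7):
    # roll local
    v=np.array([-22.5+19,30]); v=v/np.linalg.norm(v)*30; L=np.array([-19,-25])+R.from_euler('z',th).as_matrix()[:2,:2]@v
    print(th,L,"yaw from roll",np.degrees(np.arctan2(*(r-s)[::-1])-np.arctan2(L[1],L[0]))%360,np.linalg.norm(L),np.degrees(np.arctan2(*(r-n)[::-1])-np.arctan2(*(L-[-19,-25])[::-1]))%360)
print("toolx,y ang",np.degrees(np.arctan2(T[1,0],T[0,0])),np.degrees(np.arctan2(T[1,1],T[0,1])), "stud in tool",(T[:2,:2].T@(s-T[:2,3])))
E
python3 f.py
```

```text
[585.71  84.08] [622.9   97.55] [595.68 113.33] 31.467622595717845 30.9007560992251 39.55454502064132
yaw from pin 198.41027016900125
0.55 [-37.54  -1.41] yaw from roll 197.74229973340204 37.56532120720762 201.72514594534908
0.6 [-38.69  -2.37] yaw from roll 196.394485355183 38.76686302894574 198.86035696969498
0.65 [-39.8   -3.38] yaw from roll 195.04163368903673 39.944256246752374 195.99556799404084
0.7 [-40.86  -4.45] yaw from roll 193.68427250550707 41.096758203328655 193.13077901838673
toolx,y ang -55.478430279480385 -145.47842593135434 stud in tool [20.42  1.34]
```

Emit:
carry_out(
  slide=[
    [0.013, -0.004, 0],
    [0.026, -0.008, 0],
    [0.026, -0.008, 0],
    [0.026, -0.008, 0],
  ],
  roll=[9, 18, 18, 18],
  claw=[0.0854, 0.0854, 0.0854, 0.0854],
)

```text
clock: 5.15
position: [596.8, 85.1, 434.9]
ee_rot: [0.802, -0.597, -0.0, -0.0]
contact_force: [-0.9, 0.4, 0.1]
gripper_width: 84.8
grasp_force: 0.0
```

```bash
cat > g.py <<'E'
from h import *
import sys
np.set_printoptions(precision=2,suppress=True)
p=shot("wrist"); T=T_tool(); save(p,sys.argv[1]); print(T[:3])
r=place_of(p,"thumb_roll"); print(r); r2=place_of(p,"stud_tip"); print(r2)
for q,z in [(r,181),(r2,233)]:
    if q:
        o,d=ray(p,q[0]["at"]); X=o+(z-o[2])/d[2]*d; print("tool frame",T[:3,:3].T@(X-T[:3,3]), pt(p,q[0]["at"]))
E
python3 g.py pics/w4.png
```

```text
[[  0.29  -0.96   0.   596.81]
 [ -0.96  -0.29   0.    85.21]
 [ -0.    -0.    -1.   434.95]]
[{'at': [240.1, 223.0], 'conf': 0.83}]
[{'at': [295.9, 250.0], 'conf': 0.92}]
tool frame [ -6.42 -31.81 253.96] [625.19  95.17 194.03]
tool frame [ -3.64   8.2  201.95] [588.06  86.12 233.61]
```

View pics/w4.png

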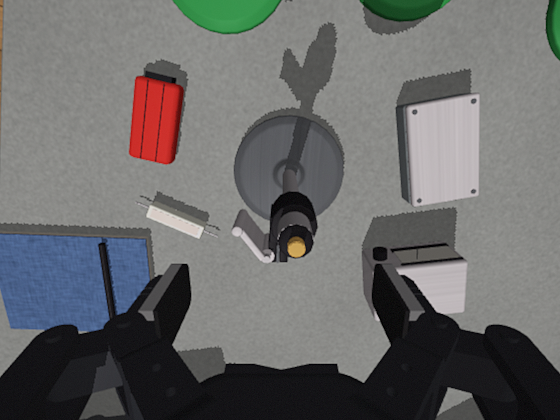

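The stud tip is at (296,250) and the roll at (240,230), both sitting between the open fingers. The clearance looks fine, so I'll descend.

Emit:
carry_out(
  slide=[
    [-0.001, 0, 0.02],
    [-0.001, 0, 0.04],
    [-0.001, 0, 0.06],
    [-0.001, 0, 0.08],
    [-0.001, 0, 0.088],
    [-0.001, 0, 0.088],
  ],
  roll=[0, 0, 0, 0, 0, 0],
  claw=[0.0854, 0.0854, 0.0854, 0.0854, 0.0854, 0.0854],
)

```text
clock: 6.05
position: [597.0, 86.2, 346.6]
ee_rot: [0.802, -0.598, -0.0, 0.0]
contact_force: [0.6, -0.5, 0.3]
gripper_width: 85.4
grasp_force: 0.0
```

```bash
python3 g.py pics/w5.png; python3 -c "
from h import *
p=shot('scene');cv2.imwrite('pics/s5.png',cv2.cvtColor(cv2.resize(p['img'][60:260,240:400],None,fx=3,fy=3,interpolation=cv2.INTER_CUBIC),cv2.COLOR_RGB2BGR))
a=cv2.imread('pics/w5.png')[150:420,80:480];b=cv2.imread('pics/s5.png')[:,:400]
cv2.imwrite('pics/m5.png',np.hstack([cv2.resize(a,(400,270)),b[200:470]]))"
```

```text
[[  0.29  -0.96   0.   597.23]
 [ -0.96  -0.29   0.    86.26]
 [  0.    -0.    -1.   347.31]]
[{'at': [215.8, 283.9], 'conf': 0.91}]
[{'at': [309.9, 366.6], 'conf': 0.96}]
tool frame [ -4.29 -32.28 166.33] [626.82  95.76 186.73]
tool frame [ -3.33   9.23 114.3 ] [593.28  73.38 247.5 ]
```

View pics/m5.png

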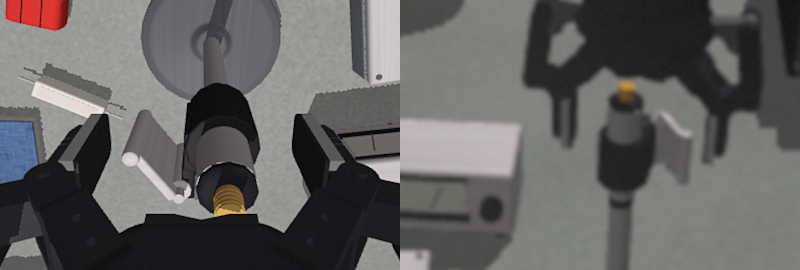

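The scene view shows the stud just under the gripper body, with the fingers on either side of the collar and roll. I'll centre up, then ease down until I feel contact.

Emit:
carry_out(
  slide=[
    [0, 0.003, 0.006],
    [0, 0.003, 0.01],
    [0, 0.003, 0.012],
    [0, 0.003, 0.014],
    [0, 0.003, 0.016],
    [0, 0.003, 0.016],
  ],
  roll=[0, 0, 0, 0, 0, 0],
  claw=[0.0854, 0.0854, 0.0854, 0.0854, 0.0854, 0.0854],
)

```text
clock: 7.0
position: [594.2, 85.2, 330.9]
ee_rot: [0.801, -0.598, 0.0, -0.0]
contact_force: [0.6, -1.0, 2.8]
gripper_width: 85.8
grasp_force: 0.0
```

```bash
cat > s.py <<'E'
from h import *
np.set_printoptions(precision=2,suppress=True)
G=0
for i in range(3): p=shot("scene"); G=G+p["img"].mean(2)/3
s=read_state(); print(s["clock"],s["position"],s["contact_force"],s["gripper_width"],s["grasp_force"])
print(G[184:206,309:314].mean(1).astype(int))
E
python3 s.py
```

```text
7.15 [594.25  85.22 330.9 ] [-0.55 -0.74  2.01] 85.62714602204629 0.0
[33 34 34 34 34 36 43 62 76 71 58 64 82 91 91 91 91 91 91 90 89 89]
```

Emit:
carry_out(
  slide=[
    [0, 0, 0.003],
    [0, 0, 0.006],
    [0, 0, 0.009],
    [0, 0, 0.011],
    [0, 0, 0.011],
  ],
  roll=[0, 0, 0, 0, 0],
  claw=[0.0854, 0.0854, 0.0854, 0.0854, 0.0854],
)

```text
clock: 7.78
position: [594.3, 85.3, 319.4]
ee_rot: [0.801, -0.598, 0.0, -0.0]
contact_force: [1.4, -0.9, 1.9]
gripper_width: 85.6
grasp_force: 0.0
```

```bash
python3 s.py; python3 g.py pics/w6.png
```

```text
7.925 [594.25  85.26 319.65] [ 0.63 -0.73  2.65] 85.35631216737764 0.0
[33 34 34 34 34 34 34 34 34 35 37 51 77 90 91 91 91 91 91 90 89 89]
[[  0.28  -0.96   0.   594.27]
 [ -0.96  -0.28   0.    85.28]
 [ -0.    -0.    -1.   319.7 ]]
[{'at': [206.0, 299.9], 'conf': 0.68}, {'at': [291.0, 269.2], 'conf': 0.66}]
[]
tool frame [  5.21 -30.73 138.71] [625.77  94.62 173.46]
```

```bash
cat >> s.py <<'E'
print(G[190:200,307:318].astype(int))
E
python3 s.py
```

```text
8.225 [594.2   85.27 319.77] [ 0.56 -0.15  2.11] 85.29259684276678 0.0
[33 34 34 34 34 34 34 34 33 34 38 53 77 90 91 91 91 91 91 90 89 89]
[[ 34  33  34  34  34  34  34  34  33  33  31]
 [ 35  35  34  34  35  33  34  34  32  33  33]
 [ 38  35  34  32  34  33  33  34  33  33  34]
 [ 57  39  35  33  34  34  34  34  32  32  33]
 [ 93  68  48  37  34  34  34  33  33  33  35]
 [119 105  82  56  44  42  38  37  38  40  56]
 [127 123 105  81  70  68  64  62  59  61  86]
 [128 126 108  89  86  85  82  78  74  75 102]
 [127 126 108  89  88  87  84  78  75  80 106]
 [127 126 109  90  88  86  83  78  75  80 107]]
```

Emit:
carry_out(
  slide=[
    [0, 0, 0.0007],
    [0, 0, 0.0013],
    [0, 0, 0.0013],
  ],
  roll=[0, 0, 0],
  claw=[0.0854, 0.083, 0.08],
)

```text
clock: 8.6
position: [594.2, 85.3, 318.5]
ee_rot: [0.801, -0.598, 0.0, -0.0]
contact_force: [-0.2, -0.1, 2.9]
gripper_width: 79.9
grasp_force: 0.0
```

```bash
python3 s.py
```

```text
8.75 [594.21  85.27 318.47] [ 1.37 -0.39  3.89] 80.02445271498966 0.0
[33 34 34 33 34 34 34 34 34 34 35 43 66 84 90 91 91 91 91 89 89 89]
[[ 34  34  35  36  33  34  34  33  33  33  32]
 [ 34  34  35  35  34  34  32  34  33  33  33]
 [ 37  35  34  35  34  33  34  33  33  33  33]
 [ 48  36  35  34  34  33  33  33  33  32  32]
 [ 72  49  39  34  34  34  34  34  33  33  33]
 [106  88  64  43  38  36  35  36  35  35  40]
 [124 117  95  68  58  58  52  47  47  52  76]
 [128 124 107  85  79  77  73  66  65  70 100]
 [128 125 109  88  87  86  82  78  74  78 106]
 [127 125 108  89  88  87  83  78  76  81 107]]
```

```bash
cat > k.py <<'E'
from h import *
np.set_printoptions(precision=2,suppress=True)
im=cv2.imread('pics/w1.png').mean(2).astype(int); print(im[52:58,66:86])
p=shot("wrist")
W=np.eye(4);W[:3,:3]=R.from_quat([.885,-.466,-.001,.001]).as_matrix();W[:3,3]=[447.5,114.3,334.7]
q=dict(p);q["W"]=W@np.array(p["T_tool_cam"]); s=shot("scene")
for P,axs in ((q,[(587,86),(589,87.5),(591,89)]),(s,[(586,84),(588,86),(590,88)])):
  for ax in axs:
    ax=np.array(ax,float); d=P["W"][:2,3]-ax; d/=np.linalg.norm(d); f=lambda r,z:np.array(proj(P,[*(ax+r*d),z]))
    r0=f(17,160); print(ax,r0,"now145",(f(17,145)-r0))
    for z in (144,145,146,147): print(z,"top",f(8.7,z)-r0,"bot",f(8.7,z-6)-r0)
E
python3 k.py
```

```text
[[11 12  8  7  7 47 57 17  6  7  8 10  6 12  9 50 71 67 67 67]
 [ 8 10  6  8  3 39 49 22 12  7 15 12 12 10  0 48 74 68 67 66]
 [ 8  9 10  6  5 36 52 22 13 14 11 10 11  6  7 42 69 70 67 68]
 [ 3 10 11  8  7 34 45 23  8 11 12 11 14  6  6 34 64 71 68 67]
 [13 12  8 10  5 27 37 22 11 13 15  9 16 12 10 35 62 69 67 67]
 [ 6 10  8  6  7 28 38 21 14  9 10 10 11  8  5 35 63 66 65 67]]
[587.  86.] [83.82 56.35] now145 [19.25  4.57]
144 top [2.21 0.53] bot [9.52 2.26]
145 top [0.94 0.22] bot [8.34 1.98]
146 top [-0.35 -0.08] bot [7.15 1.7 ]
147 top [-1.66 -0.39] bot [5.94 1.41]
[589.   87.5] [77.88 56.35] now145 [19.83  4.57]
144 top [2.81 0.65] bot [10.31  2.38]
145 top [1.5  0.35] bot [9.1 2.1]
146 top [0.17 0.04] bot [7.88 1.82]
147 top [-1.17 -0.27] bot [6.63 1.53]
[591.  89.] [71.93 56.36] now145 [20.41  4.57]
144 top [3.4  0.76] bot [11.11  2.49]
145 top [2.06 0.46] bot [9.87 2.21]
146 top [0.7  0.16] bot [8.61 1.93]
147 top [-0.68 -0.15] bot [7.33 1.64]
[586.  84.] [311.67 190.24] now145 [-0.26  5.95]
144 top [-0.17  3.79] bot [-0.27  6.12]
145 top [-0.15  3.4 ] bot [-0.26  5.73]
146 top [-0.13  3.  ] bot [-0.24  5.35]
147 top [-0.12  2.61] bot [-0.22  4.96]
[588.  86.] [313.   189.98] now145 [-0.28  5.95]
144 top [-0.18  3.79] bot [-0.29  6.12]
145 top [-0.16  3.4 ] bot [-0.27  5.74]
146 top [-0.14  3.01] bot [-0.25  5.35]
147 top [-0.12  2.62] bot [-0.23  4.96]
[590.  88.] [314.32 189.73] now145 [-0.29  5.95]
144 top [-0.19  3.79] bot [-0.3   6.13]
145 top [-0.17  3.4 ] bot [-0.28  5.74]
146 top [-0.15  3.01] bot [-0.26  5.35]
147 top [-0.13  2.62] bot [-0.25  4.96]
```

Emit:
carry_out(
  slide=[
    [0, 0.001, -0.0006],
    [0, 0.003, -0.0006],
    [0, 0.005, -0.0006],
    [0, 0.006, -0.0006],
    [0, 0.007, -0.0006],
  ],
  roll=[0, 0, 0, 0, 0],
  claw=[0.08, 0.08, 0.08, 0.08, 0.08],
)

```text
clock: 9.48
position: [589.8, 84.1, 320.9]
ee_rot: [0.802, -0.598, 0.003, -0.004]
contact_force: [9.9, 1.7, 2.2]
gripper_width: 80.1
grasp_force: 4.2
```

```bash
python3 s.py; python3 g.py pics/w7.png
```

```text
9.625 [589.87  84.14 320.94] [8.58 1.41 1.65] 79.77511188814387 4.047825336456299
[33 33 34 33 34 33 34 34 34 35 42 60 81 90 91 91 91 91 90 90 89 89]
[[ 35  35  33  34  34  35  33  33  34  32  32]
 [ 36  34  34  34  34  33  34  33  32  32  32]
 [ 49  35  34  34  35  33  34  33  33  33  33]
 [ 81  51  38  35  34  34  34  34  32  33  33]
 [112  89  64  43  37  35  34  33  34  36  42]
 [126 117  94  68  53  43  41  40  42  51  78]
 [127 124 109  87  75  69  66  62  62  69 101]
 [127 125 109  90  87  85  81  77  74  76 104]
 [127 126 108  89  88  87  83  78  75  79 105]
 [127 125 108  89  88  86  83  79  75  80 107]]
[[  0.29  -0.96   0.01 589.86]
 [ -0.96  -0.29   0.    84.16]
 [  0.    -0.01  -1.   320.93]]
[{'at': [198.0, 300.8], 'conf': 0.89}, {'at': [434.7, 317.5], 'conf': 0.55}]
[]
tool frame [  3.64 -34.51 140.32] [626.02  94.92 175.71]
```

View pics/w7.png

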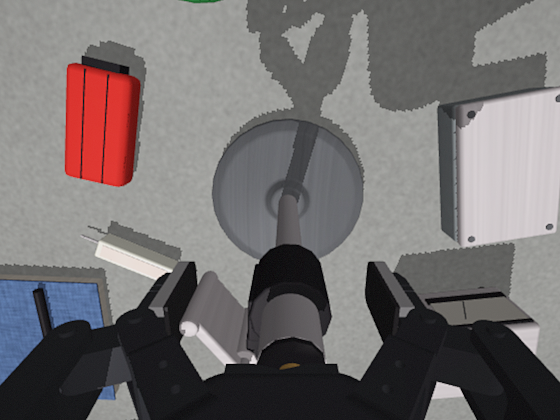

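The arm gives by about 2 mm under the side load. I'll compensate in z and keep pushing the lever.

Emit:
carry_out(
  slide=[
    [0, 0, 0.0015],
    [0, 0.001, 0.002],
    [0, 0.003, 0.0025],
    [0, 0.005, 0.0028],
    [0, 0.006, 0.0028],
  ],
  roll=[0, 0, 0, 0, 0],
  claw=[0.08, 0.08, 0.08, 0.08, 0.08],
)

```text
clock: 10.4
position: [587.3, 83.5, 320.5]
ee_rot: [0.802, -0.597, 0.008, -0.01]
contact_force: [19.3, 3.3, 2.6]
gripper_width: 80.3
grasp_force: 9.4
```

```bash
python3 s.py; python3 g.py pics/w8.png
```

```text
10.55 [587.36  83.54 320.55] [18.7   2.52  1.52] 79.99648762908684 9.53517347574234
[33 33 33 33 34 33 33 33 33 34 42 59 81 90 91 91 91 91 90 90 89 89]
[[ 35  33  34  34  32  34  33  33  33  33  32]
 [ 38  34  33  34  33  34  33  33  32  32  32]
 [ 48  35  34  33  34  33  34  34  33  31  33]
 [ 75  49  38  34  33  34  33  33  33  32  33]
 [108  88  63  43  36  35  34  34  34  35  41]
 [126 117  94  68  52  42  40  39  43  49  77]
 [127 124 109  86  76  69  65  63  61  67  99]
 [128 124 109  91  86  85  81  78  74  76 103]
 [127 125 108  89  88  86  83  78  75  79 105]
 [127 126 108  89  88  87  83  79  75  81 106]]
[[  0.29  -0.96   0.02 587.37]
 [ -0.96  -0.29   0.01  83.53]
 [  0.    -0.02  -1.   320.56]]
[{'at': [198.4, 298.9], 'conf': 0.55}]
[{'at': [147.5, 251.8], 'conf': 0.42}]
tool frame [  4.43 -34.31 140.45] [625.69  95.13 174.2 ]
tool frame [ 51.34 -27.81  88.32] [705.17 180.93  10.81]
```

The hand is binding and the lever hasn't moved, with 19 N on the wrist. I'll back off and squeeze with both pads instead, so no net load goes into the arm.

Emit:
carry_out(
  slide=[
    [0, -0.004, -0.0008],
    [0, -0.008, -0.0018],
    [0, -0.013, -0.0028],
    [0, -0.0185, -0.0028],
    [0, -0.0185, -0.0028],
  ],
  roll=[0, 0, 0, 0, 0],
  claw=[0.08, 0.08, 0.08, 0.08, 0.08],
)

```text
clock: 11.32
position: [599.4, 86.7, 318.5]
ee_rot: [0.801, -0.598, -0.0, 0.001]
contact_force: [-0.4, -0.3, 2.2]
gripper_width: 80.1
grasp_force: 0.0
```

```bash
python3 s.py; python3 g.py pics/w9.png; python3 -c "
from h import *
np.set_printoptions(precision=1,suppress=True)
T=T_tool();p=shot('wrist');c=cloud(p);m=(p['z_map']>0)
t=(c-T[:3,3])@T[:3,:3]
for lo,hi in [(110,122),(128,140),(142,150)]:
    q=t[m&(t[...,2]>lo)&(t[...,2]<hi)&(np.abs(t[...,0])<25)&(np.abs(t[...,1])<60)]
    print(lo,len(q),np.histogram(q[:,1],bins=range(-60,61,4))[0])
"
```

```text
11.475 [599.36  86.69 318.75] [ 0.11 -0.47  2.45] 79.90229936628997 0.0
[34 34 34 34 34 34 34 34 34 34 36 44 67 85 91 91 91 91 91 90 89 89]
[[ 35  35  35  33  34  34  34  33  33  33  34]
 [ 35  35  35  34  34  34  33  35  34  34  33]
 [ 39  34  34  34  33  34  34  34  34  34  34]
 [ 47  37  35  35  34  34  33  35  33  33  32]
 [ 72  49  38  35  35  35  35  34  33  34  34]
 [105  89  65  43  39  38  36  36  35  36  41]
 [125 117  95  71  61  57  52  47  48  53  77]
 [128 124 108  88  81  77  72  68  65  70 100]
 [128 126 109  89  88  87  82  78  75  78 105]
 [127 126 109  89  87  87  83  79  76  81 108]]
[[  0.28  -0.96  -0.   599.35]
 [ -0.96  -0.28  -0.    86.69]
 [  0.     0.    -1.   318.81]]
[{'at': [216.6, 299.8], 'conf': 0.68}]
[]
tool frame [  5.87 -26.29 137.8 ] [626.51  95.91 170.86]
110 5573 [261 272 432 333 227  94   1   0   0   0   0   0   0   0  26 416 420 401
 393 345 174   0   0  15 136 257 337 476 215 342]
128 6323 [  0  83  91 150 698   1  14 233 302 276 258 184 119 249 474 389 325 312
 308 297 272 256   0   0 565 192  99 131  45   0]
142 2634 [  0  55  53  80 361   0   6  88 138 149 137 141 117  75  99 103 100  96
  96  85  68  38   0   0 302  96  49  76  26   0]
```

View pics/w9.png

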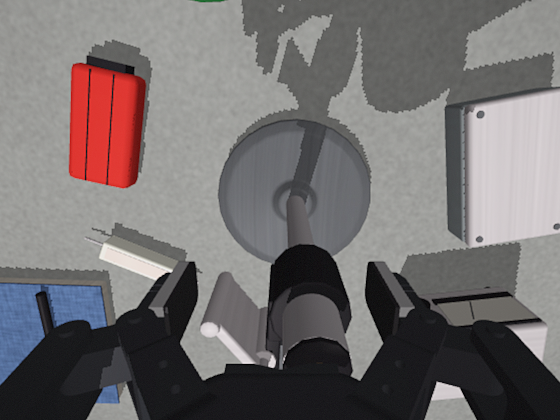

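The wrist depth puts the roll's outside at tool y ≈ −34 and the collar's back at ≈ +28. I'll centre on those and close in steps, following the lever.

Emit:
carry_out(
  slide=[
    [0, -0.0027, -0.0006],
    [0, -0.0027, -0.0006],
    [0, -0.0017, -0.0008],
    [0, -0.0007, -0.0015],
    [0, -0.0007, -0.0015],
  ],
  roll=[0, 0, 0, 0, 0],
  claw=[0.07, 0.064, 0.061, 0.057, 0.057],
)

```text
clock: 12.3
position: [600.0, 86.4, 320.6]
ee_rot: [0.8, -0.6, -0.0, -0.001]
contact_force: [-1.5, -1.9, 3.8]
gripper_width: 57.9
grasp_force: 45.1
```

```bash
python3 s.py; cat > m.py <<'E'
from h import *
np.set_printoptions(precision=1,suppress=True)
T=T_tool();p=shot('wrist');c=cloud(p);m=(p['z_map']>0);t=(c-T[:3,3])@T[:3,:3]; print(T[:3,2])
for lo,hi in [(128,140),(142,150)]:
    q=t[m&(t[...,2]>lo)&(t[...,2]<hi)&(np.abs(t[...,0])<25)&(np.abs(t[...,1])<50)]
    print(lo,np.histogram(q[:,1],bins=range(-50,51,2))[0])
save(p,"pics/w10.png")
E
python3 m.py
```

```text
12.45 [599.91  86.66 320.55] [-0.64 -2.49  2.54] 57.59906686835025 34.193370938301086
[33 33 33 33 33 33 33 34 34 34 37 52 77 90 91 91 91 91 91 90 89 89]
[[ 36  33  34  33  34  33  33  34  33  33  33]
 [ 35  33  34  34  34  33  34  33  34  33  33]
 [ 38  35  33  34  34  34  33  33  33  33  32]
 [ 57  39  35  34  33  33  33  34  34  33  32]
 [ 93  68  47  37  35  34  33  32  33  32  36]
 [119 105  82  56  44  41  39  38  39  40  56]
 [126 123 105  80  69  67  64  62  59  60  85]
 [128 125 109  89  86  84  81  77  73  75 102]
 [128 126 109  89  87  87  83  79  74  79 106]
 [127 125 108  89  88  87  83  79  76  81 107]]
[-0.  0. -1.]
128 [  0   0   0  12  28  31  16  83 114 217 376 119 134 155 136 138 139 131
 103  67  37  31  54 155 203 228 185 173 161 164 159 151 155 149 148 130
 125 158 130 513 140  93  43  23  31  23   1   0   0   0]
142 [  0   0   0  20  53  39   5  48  44  50 165  48  54  81  76  77  70  72
  72  64  55  40  48  57  64  59  51  50  49  48  47  51  42  38  39  41
  30  27  17 143  49  49  18  29  48  50   0   0   0   0]
```

Emit:
carry_out(
  slide=[
    [0, 0.0005, 0.0003],
    [0, 0.001, 0.0],
    [0, 0.002, -0.0003],
    [0, 0.002, -0.0003],
  ],
  roll=[0, 0, 0, 0],
  claw=[0.056, 0.055, 0.053, 0.053],
)

```text
clock: 13.0
position: [597.8, 86.4, 320.5]
ee_rot: [0.802, -0.598, -0.0, 0.001]
contact_force: [-2.8, -2.9, 2.7]
gripper_width: 53.4
grasp_force: 21.4
```

```bash
python3 s.py
```

```text
13.15 [597.86  86.38 320.52] [-3.55 -4.05  2.29] 53.529296714190636 21.2303227186203
[33 33 33 33 33 33 34 34 33 33 35 44 68 86 90 91 90 90 91 90 89 89]
[[ 34  34  33  35  34  33  33  33  33  32  32]
 [ 35  33  34  34  34  34  33  32  33  33  33]
 [ 36  34  33  33  33  33  33  33  33  31  33]
 [ 49  36  33  34  34  33  34  33  34  32  33]
 [ 81  50  38  35  35  34  33  32  34  34  35]
 [112  89  64  44  38  36  37  37  35  37  51]
 [125 116  95  72  62  56  56  53  52  57  83]
 [128 124 107  87  82  79  75  71  67  72 101]
 [129 125 108  89  87  85  83  78  74  78 105]
 [127 126 109  89  88  86  83  79  75  80 107]]
```

Emit:
carry_out(
  slide=[
    [0, 0.0005, -0.0003],
    [0, 0.0015, -0.0007],
    [0, 0.0025, -0.0012],
    [0, 0.0025, -0.0012],
  ],
  roll=[0, 0, 0, 0],
  claw=[0.052, 0.05, 0.048, 0.048],
)

```text
clock: 13.65
position: [595.4, 85.6, 321.8]
ee_rot: [0.802, -0.598, -0.0, 0.001]
contact_force: [-3.4, -2.9, 1.7]
gripper_width: 48.2
grasp_force: 18.9
```

```bash
python3 s.py
```

```text
13.8 [595.43  85.61 321.83] [-3.79 -2.86  2.75] 48.46761622400606 18.924609124660492
[33 34 34 34 34 33 34 34 34 34 36 49 73 88 91 91 91 91 91 90 89 89]
[[ 35  35  34  34  33  33  33  32  32  31  31]
 [ 37  35  34  34  35  33  35  33  32  32  33]
 [ 38  34  35  34  33  34  34  33  33  33  33]
 [ 55  38  35  33  34  33  34  33  33  34  33]
 [ 89  59  42  37  36  34  33  33  33  33  36]
 [116  99  77  52  41  38  36  37  37  39  54]
 [126 122 103  77  68  62  55  54  54  59  84]
 [127 125 109  89  86  81  75  71  70  75 102]
 [127 126 109  90  87  86  83  78  75  79 105]
 [126 126 108  89  88  86  83  79  75  81 107]]
```

Emit:
carry_out(
  slide=[
    [0, 0.001, -0.0003],
    [0, 0.002, -0.0006],
    [0, 0.0025, -0.0007],
    [0, 0.0025, -0.0007],
    [0, 0.0025, -0.0007],
  ],
  roll=[0, 0, 0, 0, 0],
  claw=[0.046, 0.044, 0.03, 0.02, 0.02],
)

```text
clock: 14.42
position: [592.3, 84.7, 322.1]
ee_rot: [0.802, -0.598, -0.001, 0.002]
contact_force: [-7.6, -3.6, 2.8]
gripper_width: 40.5
grasp_force: 60.3
```

```bash
python3 s.py; python3 m.py
```

```text
14.575 [592.37  84.7  322.06] [-7.78 -3.37  2.97] 40.37911541302887 60.294950008392334
[33 33 33 34 34 34 34 34 34 34 34 40 62 83 90 91 91 90 90 90 88 89]
[[ 34  34  34  34  33  33  33  34  33  32  33]
 [ 35  34  34  34  34  33  33  32  34  32  33]
 [ 37  33  35  34  34  35  32  33  34  33  33]
 [ 43  35  34  34  34  33  34  34  33  34  33]
 [ 61  42  37  34  33  34  33  34  34  34  34]
 [100  80  55  40  36  35  34  33  35  34  42]
 [123 111  89  67  57  53  45  44  45  49  76]
 [127 124 107  84  78  75  69  65  63  69  99]
 [128 125 108  89  86  85  82  77  74  78 106]
 [127 125 108  89  88  86  84  79  75  80 107]]
[-0. -0. -1.]
128 [  0   0   0   2   8  18  22   2  23  18  20  55  89 224 363 304 331 199
   0   0   1  79  97  95 103 102  90  99  90  90  86  69  18   0 209 296
 103  72  27  16  25  12  17  16   9   3   1   0   0   0]
142 [  0   0   0   0   0   0   0   6  47  44  30  28  48  48  99  45  51 227
 249 183  87  62  59  52  54  63  66  64  59  62  62  64  59  64 129  50
  47  50  10  43  45  25   0   0   0   0   0   0   0   0]
```

View pics/w10.png

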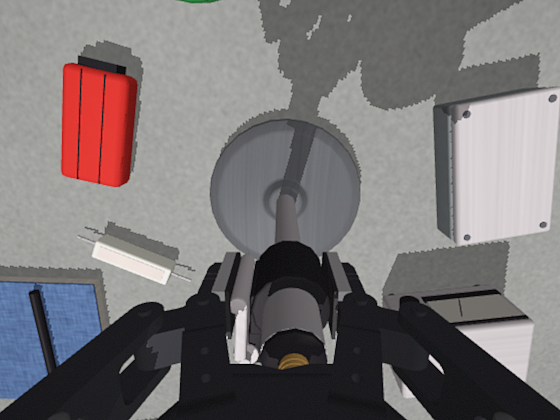

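The lever is shut against the collar, with the roll at about (240,330) and both pads gripping at 60 N. The rim reads about 1 mm low, so I'll lift slightly within the grip and relieve the side load.

Emit:
carry_out(
  slide=[
    [0, 0.0007, -0.0005],
    [0, 0.0015, -0.001],
    [0, 0.0015, -0.001],
  ],
  roll=[0, 0, 0],
  claw=[0.02, 0.02, 0.02],
)

```text
clock: 15.0
position: [591.7, 84.6, 323.7]
ee_rot: [0.802, -0.598, -0.0, 0.0]
contact_force: [-4.7, -3.6, 4.1]
gripper_width: 40.3
grasp_force: 60.4
```

```bash
python3 s.py
```

```text
15.15 [591.76  84.58 323.7 ] [-4.46 -3.29  2.11] 40.41251911885139 60.41138470172882
[33 34 34 33 33 34 34 34 33 34 38 52 77 90 91 91 91 90 91 90 89 89]
[[ 35  34  34  34  34  35  33  33  33  33  33]
 [ 35  34  35  33  34  33  34  34  33  33  32]
 [ 39  35  33  34  33  35  33  35  32  32  33]
 [ 57  40  34  35  35  35  34  32  33  32  33]
 [ 93  69  47  38  35  35  35  34  34  34  36]
 [119 104  82  56  44  40  38  38  38  42  55]
 [126 122 105  80  70  67  64  62  59  61  85]
 [127 124 109  89  86  85  82  77  73  75 102]
 [127 125 109  89  88  87  83  79  75  78 105]
 [126 125 108  89  87  86  83  79  75  80 107]]
```

Emit:
carry_out(
  slide=[
    [0, 0, 0.0005],
    [0, 0, 0.0005],
    [0, 0, 0.0005],
  ],
  roll=[0, 0, 0],
  claw=[0.02, 0.02, 0.02],
)

```text
clock: 15.52
position: [591.8, 84.6, 323.3]
ee_rot: [0.802, -0.598, -0.0, 0.0]
contact_force: [-3.6, -3.1, 3.2]
gripper_width: 40.1
grasp_force: 60.4
```

```bash
python3 s.py
```

```text
15.675 [591.76  84.58 323.23] [-4.66 -3.41  2.56] 39.76502875337332 60.43393850326538
[33 34 33 34 34 34 33 34 34 34 36 49 73 87 91 91 90 90 90 90 89 89]
[[ 35  34  33  34  33  34  32  34  35  34  33]
 [ 35  34  34  33  35  34  33  33  33  32  34]
 [ 38  35  35  34  34  33  32  33  33  34  33]
 [ 56  39  35  34  34  33  34  33  33  34  33]
 [ 88  58  41  36  34  35  34  32  33  33  36]
 [115  99  77  52  43  39  36  36  36  38  54]
 [126 122 103  78  68  61  56  53  54  59  84]
 [127 124 109  89  85  80  75  72  71  75 102]
 [128 125 109  89  87  86  83  78  75  78 105]
 [127 125 108  89  88  87  83  78  75  80 107]]
```

```bash
python3 -c "
from bench import *
print(job_done())"
```

```text
the job is handed in; nothing more can be done
None
```

The job is handed in: the lever looks shut in the wrist view, with the collar and lever gripped at 60 N. By camera the rim is within about 1 mm of the mark's top edge; it dipped about 1 mm low as the lever closed, and I reset it in the grip. Nothing else on the desk was touched, and the clock stood at about 15.7 s.

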